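Feel the plate gap with a taper gauge and hold it

TASK

Take the orange-handled taper gauge out of its stand and slide its blade, tip down and upright, into the gap between the two upright plates of the gap jig until it drags snugly against both plates. Press only gently, so that the blue sliding plate is not forced back, and leave the weight, the vial and the screwdriver alone. Finish while still holding the gauge there, gripped and still at that depth; do not let go.

Things in the scene. Friction and masses are not known exactly. Their poses are not given: they have to be found in the camera images.
- taper_gauge: Taper feeler gauge, loose, 90 g, steel blade under an orange handle. Origin at the middle of the blade's tip, z up the blade. Blade 70 mm long, 20 mm wide (y), 2.5 mm thick (x) at the tip, widening evenly on both sides to 7.5 mm at z = 70. Starts upright in the stand, same yaw as the stand, tip 12 mm above the worktop; lift it straight up 75 mm or more to clear.
- gauge_handle (a point): Point to grip, 100 mm above the gauge's tip, in the orange handle: 14 mm thick (gauge x), 34 mm wide (gauge y), from 76 to 122 mm above the tip. Below it a dark shoulder, 10 x 34 x 6 mm, rests on the stand's top. Axes as the gauge's.
- gauge_stand: Fixed grey block 40 x 56 mm, 82 mm high, on a dark foot 70 x 80 mm, with a slot 12 mm (x) by 23.5 mm (y) from above for the gauge's blade. Origin at the centre of its underside.
- gap_jig: Fixed jig, origin under its centre: base 150 x 76 x 12 mm, knob at the -x end, two upright plates 10 mm thick, 62 wide (y), top edges 78 mm above the worktop. The gap between them lies along jig x near the origin, 4 to 6.5 mm wide, different every time; its bottom is the base. Guide rods 8 mm thick, 26 mm above the worktop, cross it at y = -24 and 24 mm: the blade goes in between, y near 0.
- fixed_plate: The bare steel plate of the jig, on the +x side of the gap; it cannot move. Origin at the middle of the top edge of the face that bounds the gap; axes parallel to the jig's.
- sliding_plate: Blue plate, -x side of the gap; origin at the middle of the top edge of the face that bounds the gap, axes as the jig's. Held by friction: slides back (-x) only under more than about 20 N; forced back over 1.5 mm counts as damage. Snug: the blade presses each plate with 1 to 18 N; pushed down slowly, centred and upright, to about 7 N of resistance, it wedges so and stays.
- weight_0: Brass-coloured calibration weight, 27 mm wide and 42 mm high, bystander behind the work. Origin at the centre of its underside.
- vial_0: Small glass vial with a pale cap, 24 mm wide and 60 mm high, bystander behind the work. Origin at the centre of its underside.
- screwdriver: Red-handled screwdriver, 176 mm long (its y), lying on the worktop to the robot's right of the work, bystander. Origin at its middle, on the underside.
Things that resemble listed ones, but are neither listed nor needed, are in the scene too. Several things have the shape of the taper_gauge; the one meant has the colours described above.

How it is judged:
By the outcome, as a careful person would: the job done as asked, in the order asked, and still so for the second after the job is handed in, while the arm keeps its last pose, push and grip.
It also fails if it takes over 45 s, if anything falls off the work surface, if the arm or the gripper's body presses on something with over 40 N, if the wrist force passes 120 N, or if a joint passes its speed limit or range.

ROBOT

A 7-joint arm with a two-finger parallel gripper is mounted at the origin on a cart in front of the work surface, level with it; the furniture and walls round the work are solid. World frame = base frame: x ahead of the robot, y to its left, z up, the work surface at z = 0. Lengths are in m, angles in rad, forces in N, time in s.
With the tool pointing down it reaches from about 0.425 to 0.875 m from the base axis. Payload 4.7 kg.
Tool frame: the origin (TCP) lies midway between the tips of the shut fingers; the grasp point (between the pads) lies 19 mm behind it; z points along the fingers, y is the line along which they close (so a half turn about z gives the same grasp; the last joint's range is limited). The gripper opens to 87 mm and grips with 3 to 60 N. Pads are 19 mm wide; open, the fingers measure 117 mm over their backs; the gripper's body (75 mm by 190 mm) begins 51 mm behind the grasp point.
Start: joints at [-1.097, 0.321, -0.07, 1.45, 0.023, 1.371, -0.057], TCP at [0.288, 0.582, 0.223] pointing down, gripper open.
Joint ranges: [-2.86, 2.86], [-0.3, 2.09], [-1.38, 1.24], [0.06, 2.45], [-1.56, 4.7], [0.09, 2.05], [-2.69, 2.69]. Speed limits (rad/s): [2.57, 2.57, 3.14, 3.14, 3.14, 3.14, 3.14].

INTERFACE

Orientations are given as a 3x3 rotation matrix whose columns are the frame's x, y, z axes.
In Python, from plant import robot, eoat, solver, cams, sign_off gives the robot as it stands. Calls block until the motion is done:
- robot.move_ptp(position, orientation): joint-space move of the TCP to a pose.
- robot.line_to(position, attitude=None, feed=0.15, max_force=None): straight line of the TCP; attitude=None keeps the orientation; feed is the mean speed in m/s. With max_force (N) it stops when the force on the tool has changed by that much, and returns True; else False.
- robot.set_joints(angles): joint-space move.
- eoat.ungrasp() and eoat.close(effort=None): open the fingers fully, or close them until they stop; effort is the grip in N (None keeps the last).
- robot.dwell(seconds).
- solver.inverse_kinematics(position, orientation): joint angles nearest the present ones, or None.
- cams.snapshot(name): name is "scene" or "side" or "wrist"; returns the picture (400x640x3 uint8, red, green, blue); there is no depth.
- cams.camera_params(name): a dict with "K" (3x3 intrinsics, pixels), "rvec" (rotation vector, rad) and "tvec" (3), from world to camera coordinates, as OpenCV has them; the wrist camera has in their place "tool_from_camera" (4x4, takes a point from camera to tool coordinates, whose origin is the TCP and whose axes are the flange's). Camera axes: x right, y down, z forward; pixel columns grow to the right and rows downward; lengths in m; the calibration is good to about 2 mm. A picture is of the moment at which its call begins: read the wrist's pose just before it. camera_params takes no time and is no camera call.
A pose or a line that the arm cannot do raises robot.MotionError and nothing moves.
- sign_off(): hands the job in; it is judged then, once.
Readings, each from a call of its own:
- robot.get_time(): time.
- robot.get_joints(): joint angles.
- robot.get_joint_velocities(): joint speeds.
- robot.get_tau(): joint torques, N m.
- robot.get_ee_pos(): TCP position.
- robot.get_eef_rot(): TCP orientation.
- robot.get_wrist_force(): force on the tool from outside, world axes, zero at the start.
- robot.get_torque(): the same for the moment, N m.
- robot.get_width(): finger opening in m.
- robot.get_finger_force(): force on a finger pad.
Only numpy, scipy, OpenCV 4.12 (cv2) and the standard library are available. Lean on these libraries where they do the work, as an engineer would, in place of code of your own. Each camera call takes 0.05 s, during which the arm holds its last target. There are 200 camera calls.

## Working session

There is one attempt and no reset: what is moved stays moved. The work goes in short steps, each a Python script; the robot and the scene stay as the last script left them, time stands still between calls to the robot, and variables do not carry over. Pictures are saved under pics/ and viewed, at most 10 in all, crops included, and the job is handed in when it is done.

```bash
mkdir -p pics; ls; cat > h.py <<'E'
import numpy as np, cv2
from plant import robot, eoat, solver, cams, sign_off
def cam(name):
    p=cams.camera_params(name); K=np.array(p["K"])
    if name!="wrist":
        R=cv2.Rodrigues(np.array(p["rvec"],float))[0]; t=np.array(p["tvec"],float).ravel()
        return K,R.T,-R.T@t
    T=np.array(p["tool_from_camera"]); R=np.array(robot.get_eef_rot()); 
    return K,R@T[:3,:3],np.array(robot.get_ee_pos())+R@T[:3,3]
def ray(c,uv):
    K,R,o=c; d=R@np.linalg.solve(K,[uv[0],uv[1],1.]); return o,d
def onz(c,uv,z):
    o,d=ray(c,uv); return o+d*(z-o[2])/d[2]
def proj(c,P):
    K,R,o=c; q=K@(R.T@(np.array(P,float)-o)); return q[:2]/q[2]
def tri(c1,u1,c2,u2):
    o1,d1=ray(c1,u1); o2,d2=ray(c2,u2)
    s=np.linalg.lstsq(np.c_[d1,-d2],o2-o1,rcond=None)[0]
    a,b=o1+s[0]*d1,o2+s[1]*d2; return (a+b)/2,np.linalg.norm(a-b)
def snap(name,f=None):
    im=np.array(cams.snapshot(name))[:,:,::-1].copy()
    if f: cv2.imwrite("pics/"+f,im)
    return im
E
python3 - <<'E'
from h import *
a=snap("scene","scene.png");b=snap("side","side.png")
for n in("scene","side"): c=cam(n);print(n,c[2],c[1][:,2])
E
```

```text
pics
scene [-0.05086872  0.42101206  0.43691158] [ 0.71882034 -0.57432589 -0.39172322]
side [ 0.27750024 -0.80469265  0.57702009] [ 0.28338715  0.79763955 -0.53241231]
```

View pics/scene.png

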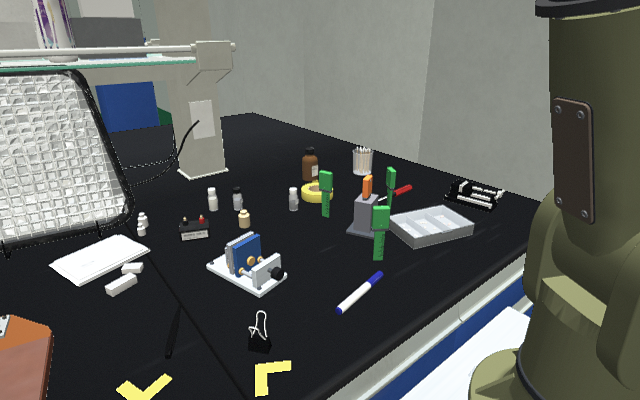

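View pics/side.png

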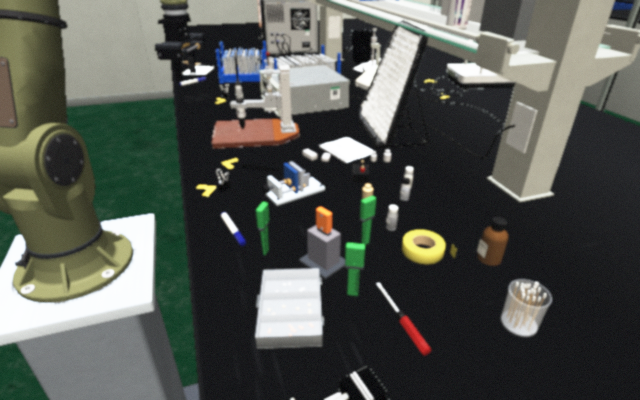

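The scene view shows one orange handle at (367,187), in the grey stand; side view (324,219). Green look-alikes are at scene (326,190), (391,178) and (381,235). Only the orange one fits the description. The jig is at scene (247,265), side (295,185). Next I'll triangulate and confirm in an enlarged crop.

```bash
python3 - <<'E'
from h import *
a=cv2.imread("pics/scene.png");b=cv2.imread("pics/side.png")
c1,c2=cam("scene"),cam("side")
def blobs(im,lo,hi,mn):
    m=cv2.inRange(cv2.cvtColor(im,cv2.COLOR_BGR2HSV),lo,hi)
    n,l,s,c=cv2.connectedComponentsWithStats(m)
    return [(c[i].round(1),s[i]) for i in range(1,n) if s[i][4]>mn],l
for nm,lo,hi,mn in(("orange",(8,150,120),(18,255,255),50),("green",(50,120,60),(75,255,255),60),("blue",(100,120,60),(125,255,255),60)):
    for k,im in(("scene",a),("side",b)): print(nm,k,[(x[0].tolist(),x[1].tolist()) for x in blobs(im,lo,hi,mn)[0]])
A=cv2.resize(a[160:310,190:440],None,fx=3.2,fy=3.2,interpolation=cv2.INTER_CUBIC)[:, :]
B=cv2.resize(b[150:280,230:390],None,fx=4.5,fy=4.5,interpolation=cv2.INTER_CUBIC)
cv2.imwrite("pics/cA.png",A);cv2.imwrite("pics/cB.png",B)
E
```

```text
orange scene [([366.7, 187.0], [362, 174, 11, 24, 161]), ([22.4, 332.4], [0, 315, 51, 36, 970])]
orange side [([280.2, 130.9], [272, 119, 27, 22, 230]), ([323.7, 219.5], [316, 206, 17, 27, 297]), ([498.1, 235.4], [489, 230, 18, 11, 132])]
green scene [([164.3, 117.0], [158, 108, 14, 17, 165]), ([390.6, 176.6], [386, 166, 10, 22, 181]), ([325.5, 179.6], [319, 170, 14, 21, 259]), ([381.7, 213.5], [372, 188, 21, 41, 475]), ([325.2, 204.1], [322, 192, 8, 26, 181]), ([378.4, 245.3], [373, 231, 12, 29, 284])]
green side [([144.6, 196.8], [67, 99, 130, 287, 13525]), ([367.7, 207.1], [360, 195, 17, 25, 317]), ([263.0, 223.4], [255, 201, 15, 54, 478]), ([5.8, 233.0], [0, 212, 18, 51, 481]), ([358.2, 246.8], [345, 219, 27, 48, 682]), ([352.8, 281.9], [347, 269, 13, 27, 307]), ([17.1, 377.4], [0, 345, 48, 55, 1602])]
blue scene [([127.6, 105.9], [95, 82, 65, 51, 2586]), ([246.2, 252.2], [232, 233, 29, 44, 696]), ([375.4, 277.4], [366, 270, 18, 17, 140]), ([449.7, 344.1], [370, 276, 155, 124, 2922])]
blue side [([622.3, 5.7], [614, 2, 19, 8, 131]), ([230.9, 69.9], [215, 41, 45, 43, 578]), ([263.0, 54.0], [261, 40, 6, 29, 120]), ([338.8, 64.7], [336, 54, 6, 19, 74]), ([290.4, 172.9], [283, 162, 15, 25, 203]), ([239.6, 238.2], [233, 231, 13, 15, 115])]
```

View pics/cA.png

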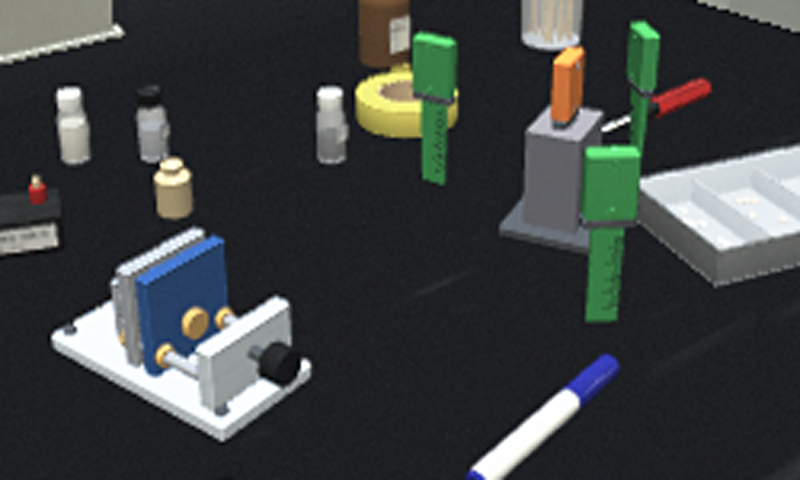

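View pics/cB.png

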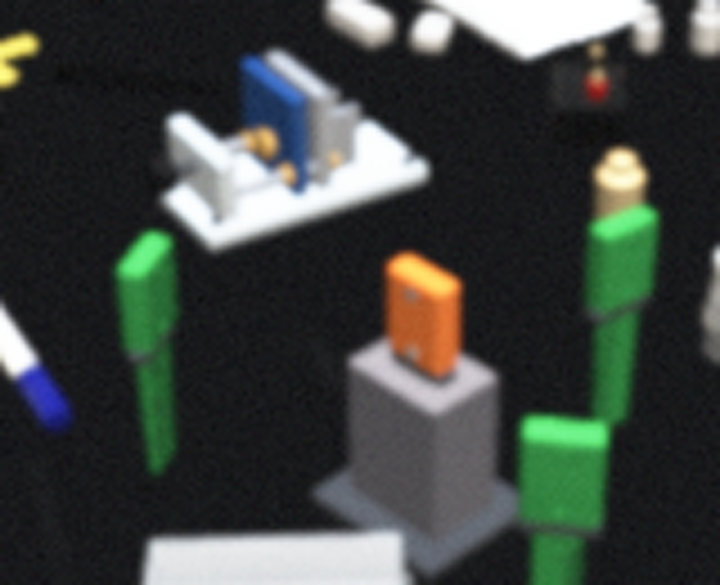

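The crops confirm it: the orange-over-grey-stand gauge is the one meant, and three green ones stand loose around it. The jig's blue plate faces the robot and knob side; the bare steel plate is behind it.

```bash
python3 - <<'E'
from h import *
c1,c2=cam("scene"),cam("side")
A=lambda p:(p[0]/3.2+190,p[1]/3.2+160)
B=lambda p:(p[0]/4.5+230,p[1]/4.5+150)
f=lambda p:np.round(p,4).tolist()
print("handle",tri(c1,(366.7,187),c2,(323.7,219.5)))
gs=[(390.6,176.6),(325.5,179.6),(381.7,205)]
ss=[(367.7,207.1),(263,215),(358.2,243)]
for g in gs:
  for s in ss:
    P,e=tri(c1,g,c2,s)
    if e<.02: print("green",g,s,f(P),round(e,4))
print("stand top B",[f(onz(c2,B(p),.082)[:2]) for p in((350,362),(435,412),(498,378))])
print("handle top B",[f(onz(c2,B(p),.134)[:2]) for p in((387,257),(444,290),(461,277),(405,251))])
print("jig base A l,f,r",[f(onz(c1,A(p),.012)[:2]) for p in((52,334),(222,430),(310,364))])
print("jig base B l,f,r",[f(onz(c2,B(p),.012)[:2]) for p in((163,200),(214,243),(430,165))])
print("blue top A",[f(onz(c1,A(p),.078)[:2]) for p in((138,277),(222,236))],"steel",[f(onz(c1,A(p),.078)[:2]) for p in((117,268),(203,229))])
print("blue top B",[f(onz(c2,B(p),.078)[:2]) for p in((242,58),(305,92))])
print("screw",f(onz(c2,(405,320),.01)),"weight",f(onz(c1,A((173,215)),0)),"vial",f(onz(c1,A((331,160)),0)))
E
```

```text
handle (array([ 0.49644006, -0.1568087 ,  0.1092331 ]), np.float64(0.0002612713810456451))
green (390.6, 176.6) (358.2, 243) [0.523, -0.2597, 0.1093] 0.0185
green (325.5, 179.6) (367.7, 207.1) [0.607, -0.1273, 0.1001] 0.002
green (381.7, 205) (263, 215) [0.3904, -0.0993, 0.1134] 0.0163
stand top B [[0.4658, -0.1464], [0.4905, -0.1938], [0.5255, -0.1789]]
handle top B [[0.4842, -0.1447], [0.4997, -0.1775], [0.51, -0.1701], [0.4934, -0.1424]]
jig base A l,f,r [[0.5768, 0.2052], [0.4305, 0.1702], [0.4504, 0.0984]]
jig base B l,f,r [[0.434, 0.1379], [0.4518, 0.0818], [0.5979, 0.1287]]
blue top A [[0.5023, 0.1777], [0.5129, 0.1169]] steel [[0.5188, 0.1826], [0.5277, 0.1215]]
blue top B [[0.4946, 0.1765], [0.5188, 0.1226]]
screw [0.5804, -0.3667, 0.01] weight [0.6867, 0.0633, 0.0] vial [0.6888, -0.0843, 0.0]
```

Handle height 0.109 matches the expected 0.112. Stand yaw is about 26°, jig yaw about 15.5°, gap near (0.517, 0.148). I'll move above the handle and look.

```bash
cat >> h.py <<'E'
def down(yaw,flip=1):   # tool y along flip*(gauge x) at yaw
    y=flip*np.array([np.cos(yaw),np.sin(yaw),0]); z=np.array([0,0,-1.]); return np.c_[np.cross(y,z),y,z]
E
python3 - <<'E'
from h import *
print(np.round(robot.get_eef_rot(),2).tolist(), robot.get_time(), np.round(cams.camera_params("wrist")["tool_from_camera"],3).tolist())
for f in(1,-1):
    for p,y in(((.496,-.157,.24),26),((.496,-.157,.093),26),((.517,.148,.2),15.5)):
        q=solver.inverse_kinematics(p,down(np.radians(y),f)); print(f,None if q is None else np.round(q,2).tolist())
E
```

```text
[[-0.9, 0.44, -0.0], [0.44, 0.9, -0.0], [-0.0, -0.0, -1.0]] 0.1 [[0.0, -0.971, -0.24, 0.066], [1.0, 0.0, 0.0, -0.0], [-0.0, -0.24, 0.971, -0.162], [0.0, 0.0, 0.0, 1.0]]
1 [0.23, 0.04, 0.03, 1.75, -0.0, 1.36, 0.71]
1 [-0.51, 0.2, 0.85, 1.95, -0.17, 1.07, 0.86]
1 [-0.64, 0.09, 0.33, 1.77, -0.03, 1.28, -0.03]
-1 [-0.76, 0.02, 1.05, 1.77, -0.02, 1.36, -2.4]
-1 [-0.7, 0.25, 1.07, 1.95, -0.25, 1.08, -2.2]
-1 None
```

```bash
python3 - <<'E'
from h import *
robot.move_ptp((.496,-.157,.25),down(np.radians(26)))
print(robot.get_time(),np.round(robot.get_ee_pos(),4),np.round(robot.get_joints(),2))
c=cam("wrist"); im=snap("wrist","w1.png")
m=cv2.inRange(cv2.cvtColor(im,cv2.COLOR_BGR2HSV),(5,130,90),(20,255,255))
n,l,s,ce=cv2.connectedComponentsWithStats(m)
for i in range(1,n):
    if s[i][4]>100:
        pts=np.argwhere(l==i)[:,::-1].astype(np.float32); r=cv2.minAreaRect(pts); bx=cv2.boxPoints(r)
        print(r,[np.round(onz(c,p,.134)[:2],4).tolist() for p in bx])
E
```

```text
2.8083 [ 0.4964 -0.1559  0.2499] [ 0.22  0.03  0.03  1.73 -0.    1.38  0.71]
((316.0, 191.0), (38.0, 12.0), 90.0) [[0.4806, -0.1408], [0.4912, -0.1356], [0.5085, -0.1705], [0.4975, -0.1759]]
((150.0, 252.0), (48.636802673339844, 15.689291954040527), 78.69007110595703) [[0.3468, -0.2734], [0.36, -0.2632], [0.3864, -0.3107], [0.3727, -0.3216]]
((479.5, 251.0), (50.0, 25.0), 90.0) [[0.6502, -0.1202], [0.6734, -0.1089], [0.706, -0.1564], [0.6818, -0.1683]]
((447.5, 291.5), (13.0, 309.0), 90.0) [[0.5179, -0.2606], [0.8196, -0.1128], [0.8301, -0.1254], [0.5246, -0.2751]]
((456.0599670410156, 389.91998291015625), (23.600004196166992, 12.20000171661377), 36.869895935058594) [[0.7381, -0.3064], [0.7382, -0.2903], [0.7701, -0.298], [0.7702, -0.3144]]
```

View pics/w1.png

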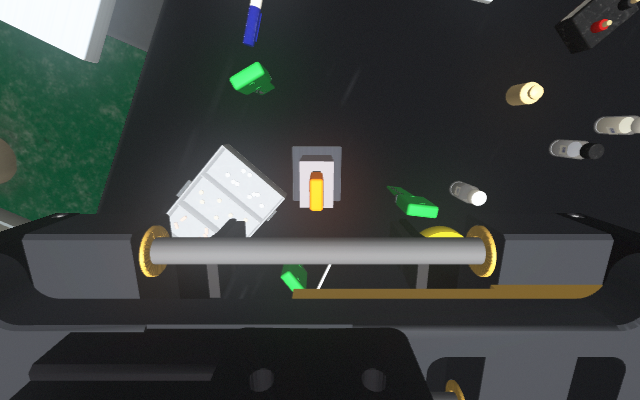

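The wrist view shows the orange handle at (316,191), aligned with the image vertical, so the 26° yaw is right. The handle centre is about (0.4955,-0.158). Now I'll descend, grip and lift.

```bash
python3 - <<'E'
from h import *
R=down(np.radians(26)); x,y=.4955,-.1577
robot.line_to((x,y,.16),R,feed=.15)
print(robot.line_to((x,y,.093),R,feed=.08,max_force=8), robot.get_ee_pos())
f0=np.array(robot.get_wrist_force())
eoat.close(30)
print("w",robot.get_width(),robot.get_finger_force(),f0.round(2),np.round(robot.get_wrist_force(),2))
E
```

```text
False [ 0.49599409 -0.15781179  0.09352987]
w 0.013840484510660661 29.999994914978743 [-0.38  0.51  0.26] [ 1.17 -0.79  0.21]
```

```bash
python3 - <<'E'
from h import *
R=down(np.radians(26)); p=np.array(robot.get_ee_pos())
robot.line_to((p[0],p[1],.24),R,feed=.12)
print("w",robot.get_width(),np.round(robot.get_wrist_force(),2),robot.get_time())
c=np.array([.517,.148]); g=np.radians(15.5)
robot.move_ptp((c[0],c[1],.21),down(g))
print(np.round(robot.get_ee_pos(),4),robot.get_time(),robot.get_width())
robot.dwell(.3)
im=snap("wrist","w2.png")
cv2.imwrite("pics/w2c.png",cv2.resize(im[90:240,220:420],None,fx=4,fy=4,interpolation=cv2.INTER_CUBIC))
C=cam("wrist")
print(C[0].tolist())
tip=np.array(robot.get_ee_pos())-[0,0,.081]; print("pred tip px",proj(C,tip),"gap c",proj(C,[*c,.078]))
E
```

```text
w 0.013540505840192382 [-0.53  0.32 -1.08] 7.1333
[0.5175 0.1462 0.2099] 8.3083 0.014322977808174726
[[285.4189693206811, 0.0, 317.3418925720374], [0.0, 285.4189693206811, 195.50861547449543], [0.0, 0.0, 1.0]]
pred tip px [317.76583951 201.26285526] gap c [317.65796466 188.03422592]
```

View pics/w2c.png

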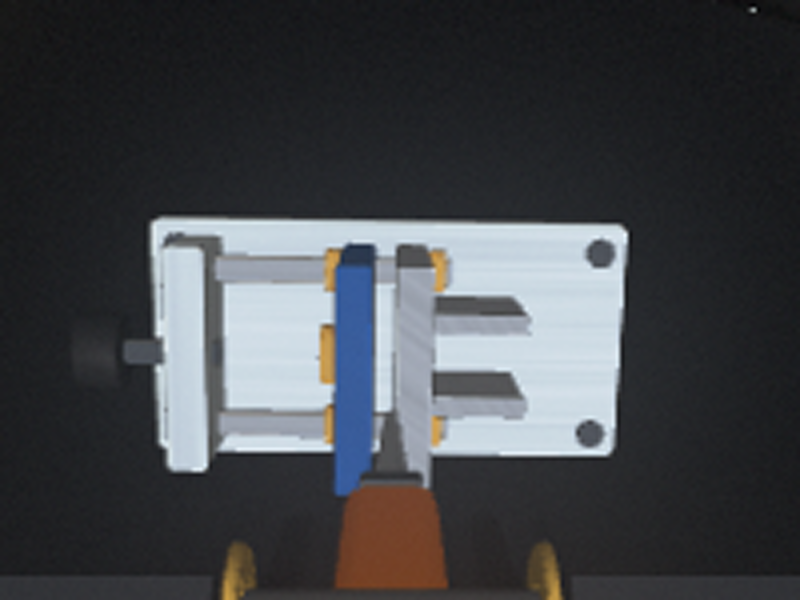

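The view shows the blade tip at crop (392,410), the blue plate's right edge near x=372 and the steel plate's left edge near x=395. The jig is turned a few degrees from the tool. I'll fit the edges sub-pixel.

```bash
cat >> h.py <<'E'
def gap(im,C,r0=160,r1=188,z=.078,verbose=False):
    h=cv2.cvtColor(im,cv2.COLOR_BGR2HSV); g=cv2.GaussianBlur(cv2.cvtColor(im,cv2.COLOR_BGR2GRAY),(1,3),0).astype(float)
    B,S=[],[]
    for r in range(r0,r1):
        row=np.where((h[r,290:340,1]>120)&(abs(h[r,290:340,0].astype(int)-110)<15))[0]+290
        if len(row)<4: continue
        b=row.max(); seg=g[r,b-3:b+14]; 
        w=seg[4:9].max(); lo=seg[0]; 
        def cross(s,lev,rise):
            for k in range(len(s)-1):
                if (s[k]-lev)*(s[k+1]-lev)<=0 and (s[k+1]>s[k])==rise: return k+(lev-s[k])/(s[k+1]-s[k])
        e1=cross(seg,(w+lo)/2,True); k=int(np.argmax(seg[3:9]))+3; st=np.median(seg[k+4:k+7]); e2=cross(seg[k:],(w+st)/2,False)
        if verbose and r%7==0: print(r,b,seg.astype(int).tolist())
        if e1 is not None: B.append((b-3+e1,r))
        if e2 is not None: S.append((b-3+k+e2,r))
    out=[]
    for E in(B,S):
        P=np.array([onz(C,p,z)[:2] for p in E]); out.append(P)
    return out
E
python3 - <<'E'
from h import *
im=cv2.imread("pics/w2.png");C=cam("wrist")
B,S=gap(im,C,verbose=True)
for P in(B,S):
    vx,vy,x0,y0=cv2.fitLine(P.astype(np.float32),cv2.DIST_HUBER,0,.01,.01).ravel()
    if vy<0: vx,vy=-vx,-vy
    print(len(P),"yaw",np.degrees(np.arctan2(-vx,vy)),x0,y0)
    n=np.array([vy,-vx]); print(" offset along n",n@[x0,y0]-n@np.array(robot.get_ee_pos())[:2])
# base corners and plate end rows (crop px)
A=lambda p:(p[0]/4+220,p[1]/4+90)
q=[onz(C,A(p),.012)[:2] for p in((153,218),(627,230),(613,456),(160,448))]
print("base",np.round(q,4).tolist()); d=q[1]-q[0];print(np.linalg.norm(d),np.degrees(np.arctan2(d[1],d[0])),"side",np.linalg.norm(q[2]-q[1]),np.degrees(np.arctan2(*(q[1]-q[2])*[-1,1])))
print("blue ends",[np.round(onz(C,A(p),.078)[:2],4).tolist() for p in((356,265),(348,492))],"steel far",onz(C,A((415,265)),.078))
E
```

```text
161 312 [89, 89, 88, 84, 97, 200, 199, 200, 198, 184, 135, 161, 164, 165, 167, 169, 167]
168 312 [88, 89, 89, 85, 105, 217, 217, 217, 213, 178, 167, 165, 165, 166, 167, 166, 163]
175 312 [89, 89, 92, 93, 107, 218, 218, 217, 213, 179, 176, 170, 168, 167, 164, 162, 164]
182 312 [90, 89, 91, 96, 119, 215, 215, 214, 205, 139, 181, 168, 169, 170, 169, 168, 168]
28 yaw 14.957381 0.50855184 0.16189134
 offset along n -0.00460204016168142
28 yaw 14.200574 0.512277 0.1645557
 offset along n -0.0005520519700653592
base [[0.4349, 0.1678], [0.5782, 0.2036], [0.5968, 0.1328], [0.4533, 0.096]]
0.14769427584061162 14.006112885165376 side 0.0731584653433412 14.714389616622913
blue ends [[0.4995, 0.1778], [0.5133, 0.1184]] steel far [0.51412956 0.18184364 0.078     ]
```

Gap width is about 4.5–5 mm, yaw 14.4°, centre near (0.5136, 0.1499). I'll hover just above it and check the tip against the gap.

```bash
python3 - <<'E'
from h import *
g=np.radians(14.4); t=np.array([.5136,.1499])
robot.line_to((*t,.21),down(g),feed=.05); robot.line_to((*t,.167),down(g),feed=.06); robot.dwell(.4)
p=np.array(robot.get_ee_pos()); print(p.round(4),robot.get_time(),np.round(robot.get_wrist_force(),2),np.round(np.array(robot.get_eef_rot())[:,2],4),robot.get_width())
C=cam("wrist"); im=np.mean([snap("wrist") for _ in range(4)],0).astype(np.uint8); cv2.imwrite("pics/w3.png",im)
tip=p-[0,0,.0815]; gx=np.array([np.cos(g),np.sin(g),0]); gy=np.array([-np.sin(g),np.cos(g),0])
for y in(.031,.012,.01,0): print(y,"tip px",proj(C,tip+gy*y).round(1),"gap L/R at +-2.4",[proj(C,[*(t+gy[:2]*y+s*gx[:2]),.078]).round(1).tolist() for s in(-.0024,.0024)])
gr=cv2.cvtColor(im,cv2.COLOR_BGR2GRAY)
for r in range(140,204,5): print(r,gr[r,304:332].tolist())
cv2.imwrite("pics/w3c.png",cv2.resize(im[120:220,270:370],None,fx=6,fy=6,interpolation=cv2.INTER_NEAREST))
E
```

```text
[0.5137 0.1499 0.1672] 10.175 [-0.31 -0.5  -0.63] [ 3.e-04  0.e+00 -1.e+00] 0.014062394021857728
0.031 tip px [317.8 166.2] gap L/R at +-2.4 [[314.9, 164.9], [320.4, 164.9]]
0.012 tip px [317.8 187.8] gap L/R at +-2.4 [[315.0, 186.0], [320.3, 186.0]]
0.01 tip px [317.8 190.1] gap L/R at +-2.4 [[315.0, 188.1], [320.3, 188.1]]
0 tip px [317.8 201.1] gap L/R at +-2.4 [[315.0, 198.9], [320.3, 198.9]]
140 [45, 46, 46, 45, 45, 46, 46, 46, 46, 46, 45, 45, 46, 45, 46, 46, 46, 45, 46, 46, 46, 46, 45, 46, 46, 46, 46, 46]
145 [48, 48, 48, 48, 48, 47, 48, 48, 49, 48, 47, 48, 48, 48, 49, 48, 48, 48, 48, 48, 48, 48, 48, 48, 49, 48, 48, 47]
150 [57, 56, 57, 59, 59, 61, 62, 65, 66, 65, 65, 65, 65, 65, 65, 65, 65, 65, 65, 66, 67, 66, 65, 66, 66, 66, 67, 66]
155 [213, 213, 214, 214, 214, 214, 214, 214, 214, 214, 214, 213, 213, 213, 213, 213, 214, 213, 213, 214, 214, 214, 214, 214, 214, 214, 214, 214]
160 [127, 112, 63, 60, 61, 61, 62, 61, 61, 60, 66, 119, 207, 207, 207, 206, 196, 102, 84, 85, 85, 84, 84, 85, 85, 85, 96, 132]
165 [102, 59, 60, 59, 59, 60, 59, 60, 59, 60, 66, 106, 166, 167, 166, 167, 15
[... 279 characters left out ...]
, 159, 160, 160, 161, 163, 163, 168]
180 [109, 92, 92, 93, 93, 92, 92, 93, 92, 93, 94, 118, 217, 216, 217, 217, 205, 121, 171, 166, 165, 164, 166, 169, 169, 169, 165, 163]
185 [98, 92, 93, 91, 93, 92, 93, 93, 92, 94, 93, 115, 218, 217, 217, 217, 206, 122, 174, 167, 162, 161, 163, 166, 170, 169, 166, 166]
190 [96, 92, 92, 92, 93, 92, 92, 91, 92, 93, 93, 114, 218, 218, 217, 217, 206, 121, 172, 167, 168, 168, 169, 171, 172, 170, 168, 165]
195 [104, 91, 91, 91, 91, 92, 92, 92, 92, 92, 91, 70, 87, 86, 92, 137, 201, 120, 173, 170, 170, 169, 169, 170, 168, 167, 167, 169]
200 [135, 91, 90, 91, 91, 90, 91, 90, 91, 91, 90, 77, 85, 85, 85, 91, 114, 118, 164, 158, 160, 163, 164, 165, 166, 167, 168, 169]
```

View pics/w3c.png

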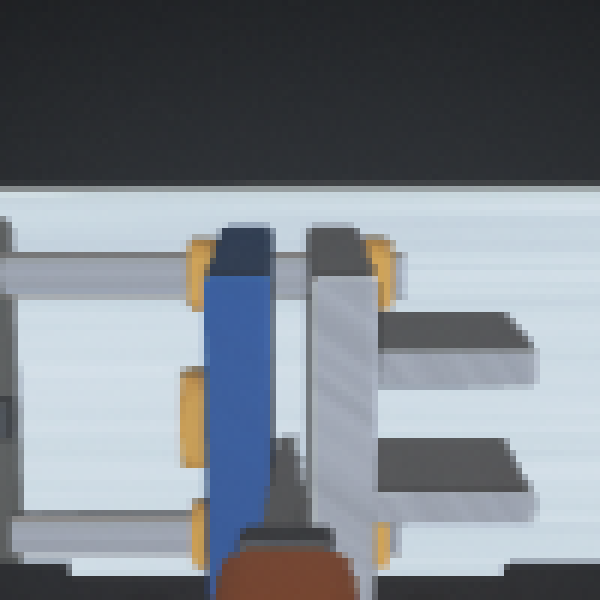

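The gap's top edges are at columns 314.5 and 321.5, giving about 6.1 mm with centre at 318.0. The tip spans about 316.3–319 with its centre near 317.5, so it is centred to about 0.4 mm and the yaw is aligned. The wedge is expected near 50 mm depth. I'll go in slowly and use the lateral force to centre it.

```bash
python3 - <<'E'
from h import *
g=np.radians(14.4); gx=np.array([np.cos(g),np.sin(g)]); gy=np.array([-np.sin(g),np.cos(g)])
t=np.array([.5136,.1499])+.0003*gx; R=down(g)
f0=np.array(robot.get_wrist_force())
def rep(s):
    d=np.array(robot.get_wrist_force())-f0; p=np.array(robot.get_ee_pos())
    print(s,"fx %.2f fy %.2f fz %.2f"%(d[:2]@gx,d[:2]@gy,d[2]),"z %.4f off %.2f"%(p[2],1e3*((p[:2]-t)@gx)),"M",np.round(robot.get_torque(),2),robot.get_time())
for z,fd in((.15,.03),(.128,.03),(.118,.02),(.114,.01)):
    h=robot.line_to((*t,z),R,feed=fd,max_force=4); robot.dwell(.15); rep((z,h))
    if h: break
E
```

```text
(0.15, False) fx 0.56 fy -1.13 fz -0.17 z 0.1502 off 0.18 M [-0.06 -0.   -0.  ] 11.2417
(0.128, False) fx -0.37 fy 0.28 fz -0.33 z 0.1282 off 0.06 M [-0.1  -0.01  0.03] 12.275
(0.118, False) fx -0.15 fy 0.01 fz -0.63 z 0.1181 off 0.07 M [-0.04 -0.19  0.03] 13.075
(0.114, False) fx 0.67 fy -0.14 fz -0.56 z 0.1140 off 0.17 M [ 0.07 -0.45 -0.02] 13.775
```

A moment about jig y is building (blue side touching first). I'll nudge +x and continue, averaging the readings.

```bash
cat >> h.py <<'E'
g=np.radians(14.4); gx=np.array([np.cos(g),np.sin(g)]); gy=np.array([-np.sin(g),np.cos(g)])
t0=np.array([.5136,.1499])
def read(n=8):
    F=[];M=[]
    for _ in range(n):
        robot.dwell(.02); F.append(robot.get_wrist_force()); M.append(robot.get_torque())
    F=np.mean(F,0);M=np.mean(M,0);p=np.array(robot.get_ee_pos())
    print("fx %.2f fy %.2f fz %.2f Mx %.3f My %.3f z %.4f off %.2f w %.4f t %.2f"%(F[:2]@gx,F[:2]@gy,F[2],M[:2]@gx,M[:2]@gy,p[2],1e3*((p[:2]-t0)@gx),robot.get_width(),robot.get_time()),flush=True)
    return F[:2]@gx,F[2],M[:2]@gy
E
python3 - <<'E'
from h import *
R=down(g); read()
for off in(.0006,.0009,.0012):
    robot.line_to((*(t0+off*gx),.114),R,feed=.005); read()
E
```

```text
fx 1.98 fy 0.18 fz -1.63 Mx -0.054 My -0.485 z 0.1140 off 0.46 w 0.0140 t 13.91
fx 1.40 fy 0.05 fz -0.78 Mx -0.050 My -0.299 z 0.1140 off 0.52 w 0.0140 t 14.29
fx 0.58 fy 0.16 fz -0.63 Mx -0.055 My 0.013 z 0.1139 off 0.61 w 0.0139 t 14.68
fx -0.53 fy -0.08 fz -0.92 Mx -0.057 My 0.126 z 0.1139 off 0.96 w 0.0141 t 15.06
```

```bash
python3 - <<'E'
from h import *
R=down(g); off=.00095; z=.114
for i in range(9):
    z-=.0007
    h=robot.line_to((*(t0+off*gx),z),R,feed=.004,max_force=6); fx,fz,my=read(6)
    if fz+.8>4 or h: print("resist",h,off,z); break
    off+=np.clip(-my*.0007,-.0003,.0003)
E
```

```text
fx -0.39 fy 0.18 fz -1.14 Mx -0.040 My 0.143 z 0.1133 off 0.93 w 0.0142 t 15.49
fx -0.00 fy 0.04 fz -0.73 Mx -0.032 My 0.113 z 0.1126 off 0.87 w 0.0141 t 15.92
fx 0.09 fy -0.28 fz -0.70 Mx -0.066 My 0.072 z 0.1119 off 0.81 w 0.0141 t 16.34
fx 0.19 fy 0.11 fz -0.92 Mx -0.059 My 0.021 z 0.1112 off 0.74 w 0.0138 t 16.77
fx 0.16 fy -0.33 fz -0.56 Mx -0.034 My 0.030 z 0.1105 off 0.73 w 0.0134 t 17.19
fx 0.34 fy 0.09 fz -0.67 Mx -0.050 My -0.009 z 0.1098 off 0.72 w 0.0139 t 17.62
fx 0.17 fy -0.34 fz -0.65 Mx -0.038 My -0.032 z 0.1091 off 0.73 w 0.0139 t 18.04
fx -0.12 fy 0.01 fz -0.17 Mx -0.036 My -0.022 z 0.1084 off 0.75 w 0.0135 t 18.47
fx -0.44 fy 0.13 fz 0.91 Mx -0.035 My 0.094 z 0.1078 off 0.79 w 0.0136 t 18.89
```

```bash
python3 - <<'E'
from h import *
R=down(g); off=.00075; z=.1077
for i in range(14):
    z-=.0003
    robot.line_to((*(t0+off*gx),z),R,feed=.003,max_force=5); fx,fz,my=read(6)
    if fz+.7>6.3: print("resist",off,z); break
    off+=np.clip(-my*.0005,-.0001,.0001)
E
```

```text
fx -0.54 fy 0.07 fz 1.87 Mx -0.071 My 0.215 z 0.1075 off 0.77 w 0.0142 t 19.24
fx -0.49 fy 0.29 fz 2.54 Mx -0.062 My 0.206 z 0.1072 off 0.73 w 0.0139 t 19.60
fx -0.32 fy -0.01 fz 3.17 Mx -0.050 My 0.137 z 0.1070 off 0.74 w 0.0141 t 19.96
fx -0.07 fy 0.24 fz 3.98 Mx -0.075 My 0.028 z 0.1067 off 0.74 w 0.0138 t 20.31
fx 0.30 fy 0.19 fz 4.78 Mx -0.062 My 0.023 z 0.1064 off 0.72 w 0.0136 t 20.66
fx 0.19 fy -0.45 fz 5.12 Mx -0.094 My 0.012 z 0.1061 off 0.70 w 0.0136 t 21.01
fx -0.38 fy -0.09 fz 6.12 Mx -0.079 My 0.088 z 0.1060 off 0.74 w 0.0139 t 21.36
resist 0.00045073682014243766 0.10560000000000004
```

```bash
python3 - <<'E'
from h import *
robot.dwell(.8); read()
a=snap("scene")[220:310,190:310]; w=snap("wrist")[120:220,270:370]
A=cv2.resize(a,(480,360),interpolation=cv2.INTER_CUBIC); W=cv2.resize(w,(320,320),interpolation=cv2.INTER_NEAREST)
cv2.imwrite("pics/fin.png",np.hstack([A,cv2.copyMakeBorder(W,0,40,0,0,cv2.BORDER_CONSTANT)]))
E
```

```text
fx -0.53 fy 0.25 fz 5.74 Mx -0.087 My 0.091 z 0.1060 off 0.71 w 0.0138 t 22.29
```

View pics/fin.png

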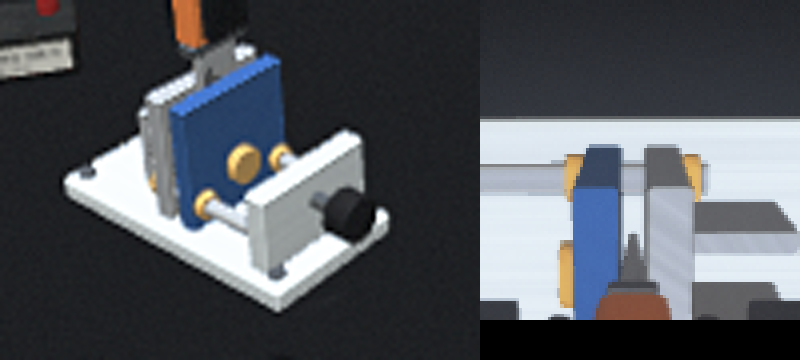

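The blade sits upright and central in the gap. The measured gap width is unchanged, resistance is steady at about 6.5 N, and the grip is firm.

```bash
python3 -c "
from h import *
print(sign_off())"
```

```text
the job is handed in; nothing more can be done
None
```

The job is handed in: the orange taper gauge is wedged upright in the jig gap at about 53 mm depth, pressed with about 6.5 N and still gripped, with the blue plate showing no visible shift in the last picture, at 22 s on the robot's clock.

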